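# Put the reference standards back in their fitted drawer

## Task

Put the three reference standards back into the open drawer, each standing flat in the insert shaped for it: the solid metal disc in the shallow felt-lined round recess, the milled metal block in the rectangular recess with its long side along the recess's long side, and the smaller of the two screw-lid jars upright inside the round collar; then push the drawer fully shut. Leave the bigger jar and the open, hollow sample cup where they stand; they do not belong there.

Things in the scene. Friction and masses are not known exactly. Their poses are not given: they have to be found in the camera images.
- disc: Solid metal disc, 40 mm diameter, 10 mm thick, lying flat on the bench (a reference standard). Origin: centre of its underside; z up.
- block: Plain milled metal block lying on the bench, 30 mm (its x) by 22 mm (its y) by 16 mm high (a reference standard). Origin: centre of its underside; z up.
- small_jar: The smaller of two white plastic jars with screw lids: 41 mm diameter, 48 mm high, the lid being its top 13 mm (a reference standard in powder form). Stands upright. Origin: centre of its underside; z up.
- big_jar: The bigger white jar with a screw lid: 50 mm diameter, 56 mm high. Does not belong in the drawer. Origin: centre of its underside.
- cup: Sample cup: a hollow round plastic cup, open at the top, 34 mm diameter, 19 mm high. Does not belong in the drawer. Origin: centre of its underside.
- disc_insert: Grey insert, 81 (its x, drawer front to back) x 69 (its y) x 17.5 mm high, loose in the drawer; three lie in any order, 70 mm apart. Origin: centre of its underside, on the drawer floor 15 mm above the bench; z up, x to the back. At its centre a round blue-felt-lined recess for the disc: 54 mm diameter, 3.5 mm deep (floor 14 mm above the insert's underside).
- block_insert: Grey insert, 81 (its x, drawer front to back) x 69 (its y) x 17.5 mm high, loose in the drawer; three lie in any order, 70 mm apart. Origin: centre of its underside, on the drawer floor 15 mm above the bench; z up, x to the back. At its centre a rectangular felt-lined recess for the block: 44 mm along the insert's x, 36 mm along its y, 3.5 mm deep (floor 14 mm above the insert's underside).
- jar_insert: Grey insert, 81 (its x, drawer front to back) x 69 (its y) x 18 mm high, loose in the drawer; three lie in any order, 70 mm apart. Origin: centre of its underside, on the drawer floor 15 mm above the bench; z up, x to the back. A flat plate 4 mm thick with an upright round collar for the jar at its centre: 56 mm inside, 64 mm outside, 14 mm high, unlined.
- drawer (a joint): Drawer opening (m): 0 shut, 0.12 fully out; starts about 0.11 open, inserts clear of the housing. Slides with light friction (1 N, 3 N s/m). It is 90 x 212 mm inside, side and back walls up to 27 mm above the bench, white front panel 228 mm wide up to 72 mm. Housing: fixed low grey steel unit, 125 mm deep, 228 wide, top 76 mm above the bench.
- drawer_pull (a point): Middle of the outer face of the aluminium edge pull on the drawer's front, 64 mm above the bench (the pull is 120 mm wide and spans 58 to 68 mm above the bench, and stands 12 mm proud of the white panel). Its x axis points horizontally into the unit, the direction in which the drawer shuts; z up.
Things that resemble listed ones, but are neither listed nor needed, are in the scene too. What is shaped like the disc but brown or orange is not meant.

How it is judged:
At the end, for the whole second after the job is handed in: Disc, block and small jar each flat on the floor of their own recess, within 10 mm of its centre (block turned at most 0.3 rad), inserts on the drawer floor, drawer shut to within 8 mm; big jar and cup within 30 mm of where they stood; all released and at rest (horizontal distance between disc and disc_insert below 0.01 m and z of disc in the frame of disc_insert between 0.011 and 0.016 m and angle between each of disc, block, small_jar's own z axis and vertical below 0.1 rad and linear speed of each of disc, block, small_jar below 0.02 m/s and height (world z) of disc_insert between 0.011 and 0.02 m and horizontal distance between block and block_insert below 0.01 m and z of block in the frame of block_insert between 0.011 and 0.016 m and height (world z) of block_insert between 0.011 and 0.02 m and horizontal distance between small_jar and jar_insert below 0.01 m and z of small_jar in the frame of jar_insert between 0.001 and 0.006 m and height (world z) of jar_insert between 0.011 and 0.02 m and angle between the x axis of block and the x axis of block_insert, either way round below 0.3 rad and value of joint drawer below 0.008 m and distance of each of big_jar, cup from where it was at the start of the episode below 0.03 m); the robot touches nothing.
It fails at once if the bigger jar is moved or knocked over (distance of big_jar from where it was at the start of the episode above 0.03 m or angle between big_jar's own z axis and vertical above 0.5 rad).
It fails at once if the sample cup is moved or knocked over (distance of cup from where it was at the start of the episode above 0.03 m or angle between cup's own z axis and vertical above 0.5 rad).
It also fails if it takes over 118 s, if anything falls off the work surface, if the arm or the gripper's body presses on something with over 40 N, if the wrist force passes 120 N, or if a joint passes its speed limit or range.

## Robot

A 6-joint arm with a two-finger parallel gripper is mounted at the origin on a cart in front of the work surface, level with it; the furniture and walls round the work are solid. World frame = base frame: x ahead of the robot, y to its left, z up, the work surface at z = 0. Lengths are in m, angles in rad, forces in N, time in s.
With the tool pointing down it reaches from about 0.35 to 0.775 m from the base axis. Payload 5.5 kg.
Tool frame: the origin (TCP) lies where the fingers leave the gripper's body, on its centre line; the fingertips stand env.tip_reach ahead of it and the grasp point (between the pads) lies 54 mm ahead of it (env.tip_reach is the distance from the TCP to the fingertips, in m); z points along the fingers, y is the line along which they close (so a half turn about z gives the same grasp; the last joint's range is limited). The gripper opens to 85 mm and grips with 20 to 120 N. Pads are 22 mm wide; open, the fingers measure 114 mm over their backs; the gripper's body (76 mm by 85 mm) begins 54 mm behind the grasp point. The pads swing forward as they close: fully open they stand 13 mm farther back than shut.
Start: joints at [1.063, 0.313, 0.046, 1.304, 0, 1.431], TCP at [0.207, 0.537, 0.304] pointing down, gripper open.
Joint ranges: [-2.76, 2.76], [-0.86, 1.69], [-1.03, 1.26], [-2.2, 2.34], [-1.47, 1.5], [-3.14, 3.14]. Speed limits (rad/s): [2.57, 2.57, 3.14, 3.14, 3.14, 3.14].

## Interface

Orientations are given as a unit quaternion [w, x, y, z].
In Python, from workcell import status, optics, hand_in, env gives the robot as it stands.
- The arm moves only by the shell command python3 -m handwheel 'ROWS' [FORCE]. ROWS is a JSON object whose one key "deltas" holds a list of rows, each a list of 5 numbers: the opening, from -1 (shut) to 1 (fully open), then the shift along the tool's x, y, z in units of 40 mm (1.0 is 40 mm), then the turn about the tool's z in units of 10 degrees (1.0 is 10 degrees). In form: {"deltas": [[jaw, x, y, z, roll], ...]}. A call has 1 to 20 rows; each row shifts and turns the commanded pose from where the row before left it, along the tool's axes as they then stand; what a row does not reach is not made up. A row lasts 1/8 s, in which the tool goes at most 62.5 mm and 10.7 degrees, less where a joint would pass 70% of its speed; a pose out of reach is approached as far as the arm can. A call is refused whole if a number of a shift passes 1 or a number of a turn 1, either way. A call with a gripper value outside its range is refused whole. The fingers move at their own pace and stop on an object; FORCE is the grip in N (left out, the last holds). Time passes only in rows, so rows that do not move let the fingers close. It gives the time, the measured TCP pose, the force, the opening and the grip force at its end, in the units of the state.
- status.get_state(): the state, without advancing time (a new reading comes with each control period).
- optics.read_camera(name): name is "scene" or "top"; returns a dict with "frame" (480x640x3 uint8, red, green, blue), "depth" (480x640 float32, m along the optical axis (not along the pixel's ray), 0 where there is no reading), "vfov" (degrees; the focal length in pixels is half the picture's height over the tangent of half this angle, whatever the lens; pixels are square), "cx", "cy" (the principal point, pixels), "origin" and "attitude" of the camera in the world. Camera axes: x right, y down, z forward; pixel columns grow to the right and rows downward; lengths in m; the calibration is good to about 2 mm. A picture is of the moment at which its call begins.
- hand_in(): hands the job in; it is judged then, once.
The state is a dict: "clock": time; "joint_pos": joint angles; "qvel": joint speeds; "tau": joint torques, N m; "tcp_pos": TCP position; "orientation": TCP orientation; "wrist_force": force on the tool from outside, world axes, zero at the start; "ft_torque": the same for the moment, N m; "finger_gap": finger opening in m; "grip_force": force on a finger pad.
Only numpy, scipy, OpenCV 4.12 (cv2) and the standard library are available. Lean on these libraries where they do the work, as an engineer would, in place of code of your own. Each camera call takes 0.05 s, during which the arm holds its last target. There are 200 camera calls.

## Working session

There is one attempt and no reset: what is moved stays moved. The work goes in short steps, Python scripts to look and compute and a shell command to move; the robot and the scene stay as the last step left them, time stands still between calls to the robot, and variables do not carry over. Pictures are saved under pics/ and viewed, at most 16 in all, crops included, and the job is handed in when it is done.

```bash
mkdir -p pics; ls
cat > h.py <<'E'
import numpy as np, cv2
from workcell import status, optics, hand_in, env
from scipy.spatial.transform import Rotation as R
def cam(n):
    c=optics.read_camera(n); c['f']=240/np.tan(np.radians(c['vfov'])/2)
    q=np.array(c['attitude'],float)
    c['R']=q if q.shape==(3,3) else R.from_quat(q[[1,2,3,0]]).as_matrix()
    c['o']=np.array(c['origin']); return c
def save(c,name): cv2.imwrite('pics/'+name+'.png',c['frame'][:,:,::-1])
def ray(c,u,v,z):
    d=c['R']@np.array([(u-c['cx'])/c['f'],(v-c['cy'])/c['f'],1]); return c['o']+d*(z-c['o'][2])/d[2]
def cloud(c):
    v,u=np.mgrid[:480,:640]; d=c['depth'][...,None]
    p=np.dstack([(u-c['cx'])/c['f'],(v-c['cy'])/c['f'],np.ones(u.shape)])*d
    return p@c['R'].T+c['o']
E
python3 - <<'E'
from h import *
for n in ('scene','top'):
    c=cam(n); save(c,n+'0'); print(n,c['f'],c['cx'],c['cy'],c['o'],c['attitude'],c['R'][:,2])
print(status.get_state(),env.tip_reach)
E
```

```text
pics
scene 585.8314023620318 313.9964128678879 230.45376561649985 [ 0.0917664  -0.21997026  0.73895183] [-0.32211611  0.84003619 -0.40847557  0.15403934] [ 0.52195037  0.41533576 -0.74502618]
top 537.7038668373575 318.8231911848725 238.5038947250533 [0.37157545 0.14504202 0.91653291] [-0.06722157  0.70973822 -0.69786097  0.06886934] [ 1.91581015e-01 -7.03013555e-04 -9.81476551e-01]
{'clock': 0.1, 'joint_pos': array([1.06339514e+00, 3.13962334e-01, 4.51059662e-02, 1.30361179e+00,
       1.21780062e-05, 1.43121156e+00]), 'qvel': array([-0.00116887, -0.00108064,  0.00191425,  0.00194164, -0.00069159,
        0.00046735]), 'tau': array([ 2.31988575e-03, -4.81725240e+01,  2.99244332e+01,  1.27540759e-02,
       -2.07869712e-04,  9.13221498e-06]), 'tcp_pos': array([0.20659252, 0.53624764, 0.30308235]), 'orientation': array([-2.71494136e-04,  1.82873207e-01,  9.83136151e-01, -7.90621425e-04]), 'wrist_force': array([ 0.55416807, -0.76430109, -0.24437065]), 'ft_torque': array([ 0.01302487,  0.00465644, -0.00316289]), 'grip_force': 0.0, 'finger_gap': 0.08538585305230366} 0.0726
```

View pics/scene0.png

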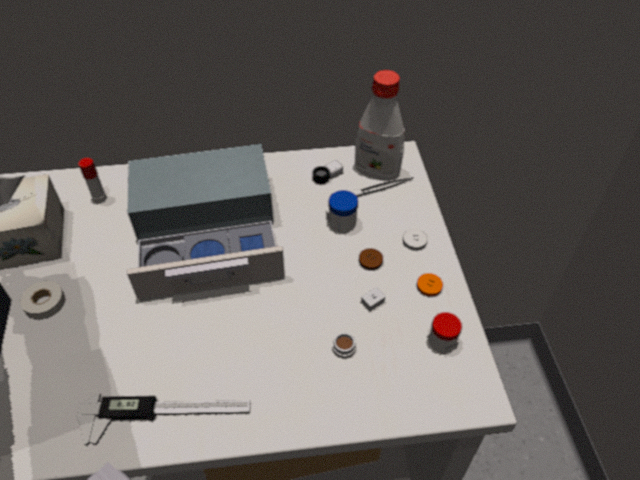

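View pics/top0.png

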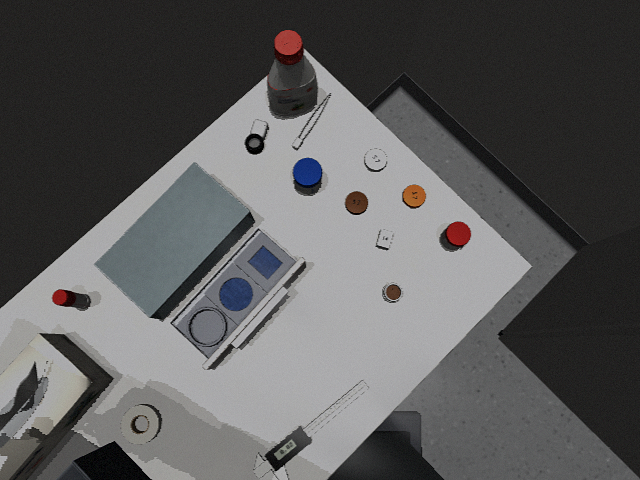

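The pictures show the drawer with its inserts (top view): jar collar (208,327), disc recess (236,294), block recess (266,262). On the bench are the silver disc (375,159), block (385,239), red jar (458,235), blue jar (307,172) and cup (392,292). Next I'll measure their sizes and heights.

```bash
cat > m.py <<'E'
from h import *
seeds={'top':dict(disc=(375,159),block=(385,239),red=(458,235),blue=(307,172),cup=(392,292),brown=(356,203),orange=(414,196)),
'scene':dict(disc=(415,239),block=(373,298),red=(446,326),blue=(343,203),cup=(345,343),brown=(371,259),orange=(430,284))}
C={n:cam(n) for n in seeds}
def tri(a,ua,b,ub):
    da=a['R']@np.array([(ua[0]-a['cx'])/a['f'],(ua[1]-a['cy'])/a['f'],1]); db=b['R']@np.array([(ub[0]-b['cx'])/b['f'],(ub[1]-b['cy'])/b['f'],1])
    s=np.linalg.lstsq(np.c_[da,-db],b['o']-a['o'],rcond=None)[0]
    p,q=a['o']+da*s[0],b['o']+db*s[1]; return (p+q)/2,np.linalg.norm(p-q)
if __name__=='__main__':
  res={}
  for n,c in C.items():
    P=cloud(c); print(n,'bench z',np.median(P[300:330,330:345,2]) if n=='top' else np.median(P[380:395,280:300,2]))
    for k,(u,v) in seeds[n].items():
        zt=np.median(P[v-2:v+3,u-2:u+3,2])
        m=(np.abs(P[...,2]-zt)<0.004).astype(np.uint8)
        if k=='cup': m=((P[...,2]>.012)&(P[...,2]<.025)).astype(np.uint8)
        m[:v-25]=0;m[v+25:]=0;m[:,:u-25]=0;m[:,u+25:]=0
        _,lab=cv2.connectedComponents(m); l=lab[v,u] or np.bincount(lab[lab>0]).argmax()
        pts=P[lab==l]; zt=np.median(pts[:,2])
        cn=max(cv2.findContours((lab==l).astype(np.uint8),0,2)[0],key=len).reshape(-1,2)
        W=np.array([ray(c,a,b,zt)[:2] for a,b in cn]); r=cv2.minAreaRect((W*1000).astype(np.float32))
        res[n,k]=cn.mean(0) if 0 else np.array(cv2.minAreaRect(cn.astype(np.float32))[0])
        print(k,'z%.4f'%zt,'c',np.round(r[0],1),'sz',np.round(r[1],1),'ang',round(r[2],1),'px',res[n,k])
  for k in seeds['top']: print(k,*tri(C['top'],res['top',k],C['scene'],res['scene',k]))
E
python3 m.py
```

```text
top bench z 0.0006214245054094736
disc z0.0107 c [692.5  47.4] sz [38.9 39.1] ang 1.0 px [375.  159.5]
block z0.0168 c [549.2  32.8] sz [21.9 30.7] ang 74.2 px [384.28302002 238.50942993]
red z0.0484 c [553.6 -85. ] sz [39.6 39.2] ang 88.3 px [458.  233.5]
blue z0.0568 c [652.3 166.1] sz [48.8 46.8] ang 1.0 px [307. 172.]
cup z0.0150 c [458.3  20.2] sz [30.2 30.4] ang 1.0 px [392. 292.]
brown z0.0108 c [614.3  80.8] sz [39.6 38.3] ang 0.4 px [356. 202.]
orange z0.0108 c [627.8 -20.3] sz [37.9 38.6] ang 1.0 px [414.  195.5]
scene bench z 0.0008949319672484357
disc z0.0107 c [690.8  45.5] sz [40.9 39.1] ang 22.9 px [414.28848267 238.05767822]
block z0.0167 c [545.5  30.6] sz [24.3 32.1] ang 74.7 px [372.46151733 297.19232178]
red z0.0487 c [550.9 -86.4] sz [40.5 41.4] ang 38.1 px [446.  324.5]
blue z0.0566 c [649.9 164.2] sz [50.6 47.6] ang 35.4 px [342.5 201. ]
cup z0.0152 c [456.9  18.6] sz [34.1 30. ] ang 20.9 px [343.55001831 342.8500061 ]
brown z0.0107 c [611.   78.9] sz [41.6 38.5] ang 35.4 px [370. 258.]
orange z0.0106 c [625.3 -21.5] sz [40.2 40.1] ang 38.1 px [429.  283.5]
disc [0.6939146  0.04695303 0.00650831] 0.00010555263354683409
block [0.5500873  0.03219965 0.01086526] 0.0005295705265804758
red [ 0.55412366 -0.08597289  0.04389705] 0.0006078372897999649
blue [0.65359388 0.16632082 0.0517047 ] 0.0005273930577035193
cup [0.45867141 0.01970149 0.01159161] 0.00012429836302054102
brown [0.61527323 0.0807857  0.00499383] 0.00120382836281277
orange [ 0.62849154 -0.02078529  0.00647565] 0.0010557804109071383
```

Run:
```python
from h import *
a=cam('top')['frame'][:,:,::-1];b=cam('scene')['frame'][:,:,::-1]
x=cv2.resize(a[140:380,150:470],None,fx=2.5,fy=2.5,interpolation=2)
cv2.imwrite('pics/topc.png',x)
y=cv2.resize(b[190:390,120:480],None,fx=2.2,fy=2.2,interpolation=2)
cv2.imwrite('pics/scenec.png',y)
```

```text
(no output)
```

View pics/topc.png

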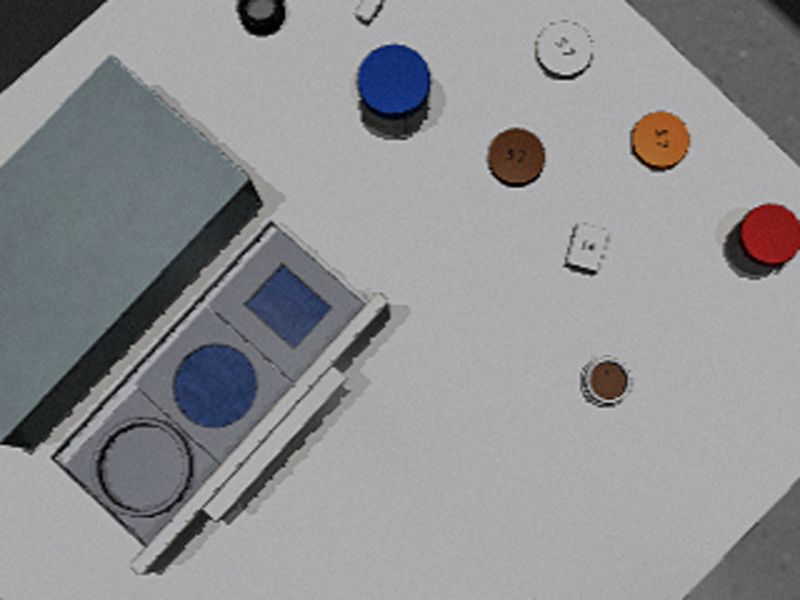

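View pics/scenec.png

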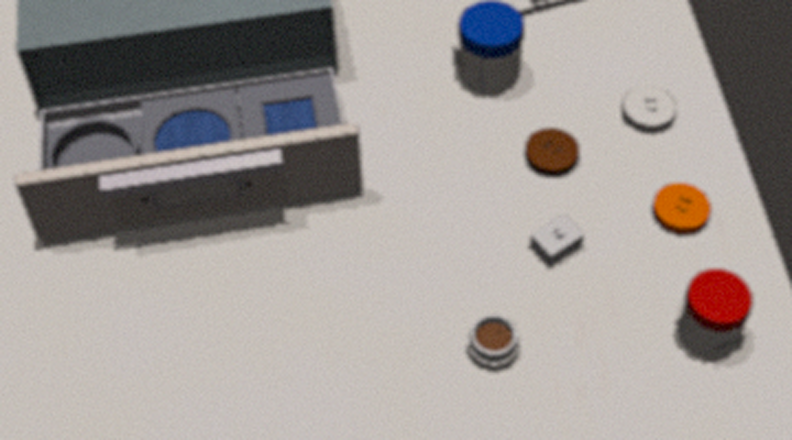

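Top crop: the disc is silver with "S7", the block's long side is tilted, the red-lidded jar is 40 mm (small) and the blue one 49 mm (big). Now the recesses, the collar and the drawer direction.

```bash
cat > ins.py <<'E'
from m import *
def blue(c,big):
    f=c['frame'].astype(int); m=((f[...,2]-f[...,0]>35)&(f[...,2]<190)).astype(np.uint8)
    n=cv2.findContours(m,0,2)[0]; return [q.reshape(-1,2) for q in sorted(n,key=cv2.contourArea,reverse=True)[:5]]
for n,c in C.items():
    P=cloud(c)
    for q in blue(c,1):
        if cv2.contourArea(q)<100: continue
        r0=cv2.minAreaRect(q.astype(np.float32)); u,v=map(int,r0[0]); zt=P[v-3:v+4,u-3:u+4,2]
        W=np.array([ray(c,a,b,.0305)[:2] for a,b in q])*1000; r=cv2.minAreaRect(W.astype(np.float32))
        print(n,'px',np.round(r0[0],1),'zdepth %.4f'%np.median(zt),'c',np.round(r[0],1),np.round(r[1],1),round(r[2],1))
c=C['top'];P=cloud(c)
# collar: height 30-37mm in window; plus front panel top, housing
for nm,(a,b),box in (('collar',(.031,.037),(290,365,170,243)),('panel',(.066,.078),(255,372,195,310)),('housing',(.072,.085),(155,325,85,262)),('pull',(.05,.068),(255,372,195,320))):
    m=((P[...,2]>a)&(P[...,2]<b)).astype(np.uint8); M=np.zeros_like(m); M[box[0]:box[1],box[2]:box[3]]=m[box[0]:box[1],box[2]:box[3]]
    q=M.astype(bool); pts=P[q]; r=cv2.minAreaRect((pts[:,:2]*1000).astype(np.float32))
    print(nm,q.sum(),'z',np.median(pts[:,2]),np.round(r[0],1),np.round(r[1],1),round(r[2],1))
s=status.get_state(); q=s['orientation']; Rm=R.from_quat(q[[1,2,3,0]]).as_matrix(); print(Rm.round(3),s['tcp_pos'])
E
python3 ins.py
```

```text
top px [235.5 294. ] zdepth 0.0299 c [449.3 279.9] [52.7 51. ] 2.3
top px [307. 171.] zdepth 0.0565 c [662.6 166.7] [46.7 48.2] 1.0
top px [264.9 262.2] zdepth 0.0306 c [502.9 233.4] [42.7 34.6] 49.7
scene px [343.  202.5] zdepth 0.0566 c [668.8 176.1] [59.6 47.7] 35.4
scene px [206.7 248.1] zdepth 0.0302 c [454.7 285.2] [31.8 51.8] 48.7
scene px [251.2 242.3] zdepth 0.0297 c [506.5 238.3] [27.5 34.8] 49.5
collar 816 z 0.03338422911233491 [405.7 308.5] [ 83.5 120.9] 61.9
panel 1638 z 0.07170976714924504 [418.3 253.4] [172.  175.7] 90.0
housing 11288 z 0.07694656383715748 [535. 380.] [307.3 257.7] 86.6
pull 296 z 0.06648338380729224 [410.5 235.9] [ 12.8 224. ] 49.4
[[-0.933  0.36  -0.   ]
 [ 0.36   0.933 -0.   ]
 [ 0.    -0.    -1.   ]] [0.20674616 0.53654029 0.30378692]
```

```bash
cat > go.py <<'E'
import sys; from h import *
# go.py x y z(TCP) yaw_of_tool_y(deg) : total units, rotation first then shifts
x,y,z,w=map(float,sys.argv[1:5]); s=status.get_state(); q=s['orientation']; M=R.from_quat(q[[1,2,3,0]]).as_matrix()
a=np.degrees(np.arctan2(M[1,1],M[0,1])); d=(w-a+90)%180-90; a2=np.radians(a+d)
Y=np.array([np.cos(a2),np.sin(a2),0]);X=np.array([-Y[1],Y[0],0]); e=np.array([x,y,z])-s['tcp_pos']
print('t',round(s['clock'],2),'tcp',s['tcp_pos'].round(4),'yaw',a.round(1),'q6',s['joint_pos'][5].round(2),'gap',round(s['finger_gap'],4),'grip',round(s['grip_force'],1),'F',s['wrist_force'].round(1))
print('roll units',round(-d/10,2),'XYZ units',np.round([e@X/.04,e@Y/.04,-e[2]/.04],2))
E
python3 go.py .692 .0468 .20 139.5
```

```text
t 0.4 tcp [0.2067 0.5365 0.3038] yaw 68.9 q6 1.43 gap 0.0855 grip 0.0 F [-0.1  0.5  0. ]
roll units -7.06 XYZ units [  1.43 -17.18   2.59]
```

```bash
python3 -m handwheel '{"deltas": [[0.2,0,0,0,-1],[0.2,0,0,0,-1],[0.2,0,0,0,-1],[0.2,0,0,0,-1],[0.2,0,0,0,-1],[0.2,0,0,0,-1],[0.2,0,0,0,-1]]}' 40; python3 go.py .692 .0468 .20 139.5
```

```text
clock: 1.27
tcp_pos: [0.2068, 0.5365, 0.3039]
orientation: [0.0, -0.417, 0.909, 0.0]
wrist_force: [0.5, -0.7, 0.1]
finger_gap: 0.0513
grip_force: 0.0
t 1.27 tcp [0.2068 0.5365 0.3039] yaw 139.3 q6 0.2 gap 0.0513 grip 0.0 F [ 0.5 -0.7  0.1]
roll units -0.02 XYZ units [  1.43 -17.18   2.6 ]
```

```bash
python3 -m handwheel '{"deltas": [[0.2,0.5,-1,0,0],[0.2,0.5,-1,0,0],[0.2,0.4,-1,0,0],[0.2,0,-1,0,0],[0.2,0,-1,0,0],[0.2,0,-1,0,0],[0.2,0,-1,0,0],[0.2,0,-1,0,0],[0.2,0,-1,0,0],[0.2,0,-1,0,0],[0.2,0,-1,0,0],[0.2,0,-1,0,0],[0.2,0,-1,0,0],[0.2,0,-1,0,0],[0.2,0,-1,0,0],[0.2,0,-1,0,0],[0.2,0,-0.6,0,0],[0.2,0,-0.5,0,0],[0.2,0,0,0,0]]}'; python3 go.py .692 .0468 .095 139.5
```

```text
clock: 3.65
tcp_pos: [0.6864, 0.0438, 0.3031]
orientation: [-0.0, -0.413, 0.911, 0.0]
wrist_force: [-0.9, 0.5, 0.2]
finger_gap: 0.0513
grip_force: 0.0
t 3.65 tcp [0.6864 0.0438 0.3031] yaw 138.8 q6 -0.91 gap 0.0513 grip 0.0 F [-0.9  0.5  0.2]
roll units -0.07 XYZ units [-0.15 -0.06  5.2 ]
```

```bash
python3 -m handwheel '{"deltas": [[0.2,-0.15,-0.06,1,0],[0.2,0,0,1,0],[0.2,0,0,1,0],[0.2,0,0,1,0],[0.2,0,0,0.7,0],[0.2,0,0,0.4,0],[0.2,0,0,0,0]]}'; python3 go.py .692 .0468 .08 139.5
python3 - <<'E'
from h import *
c=cam('scene'); cv2.imwrite('pics/s1.png',cv2.resize(c['frame'][150:330,310:530,::-1],None,fx=3,fy=3,interpolation=2))
E
```

```text
clock: 4.53
tcp_pos: [0.6904, 0.0484, 0.0991]
orientation: [-0.001, -0.414, 0.91, 0.001]
wrist_force: [-0.4, 0.7, 0.8]
finger_gap: 0.051
grip_force: 0.0
t 4.53 tcp [0.6904 0.0484 0.0991] yaw 139.0 q6 -0.9 gap 0.051 grip 0.0 F [-0.4  0.7  0.8]
roll units -0.05 XYZ units [ 0.   -0.06  0.48]
```

View pics/s1.png

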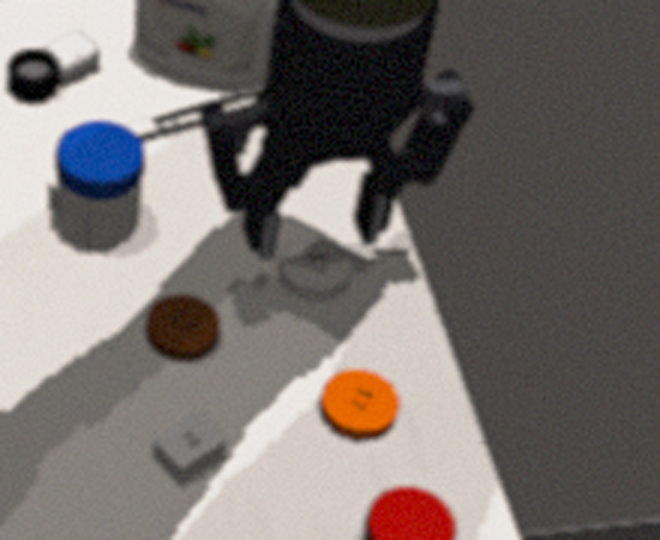

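The fingers straddle the disc (at about (318,270) in the crop), with the tips still above it. I'll go down in small steps to feel for the bench.

```bash
python3 -m handwheel '{"deltas": [[0.2,0,-0.03,0.3,0],[0.2,0,-0.03,0.25,0],[0.2,0,0,0,0]]}'|egrep 'tcp|force'; python3 -m handwheel '{"deltas": [[0.2,0,0,0.06,0],[0.2,0,0,0,0]]}'|egrep 'tcp|force';python3 -m handwheel '{"deltas": [[0.2,0,0,0.06,0],[0.2,0,0,0,0]]}'|egrep 'tcp|force'
```

```text
tcp_pos: [0.6926, 0.0462, 0.0768]
wrist_force: [-0.7, 0.7, -1.1]
grip_force: 0.0
tcp_pos: [0.6932, 0.0463, 0.0755]
wrist_force: [0.0, -1.2, -0.8]
grip_force: 0.0
tcp_pos: [0.6931, 0.0464, 0.073]
wrist_force: [1.0, 0.6, 0.3]
grip_force: 0.0
```

```bash
for i in 1 2 3; do python3 -m handwheel '{"deltas": [[0.2,0,0,0.05,0],[0.2,0,0,0,0]]}'|egrep 'tcp|wrist'; done
```

```text
tcp_pos: [0.693, 0.0464, 0.0709]
wrist_force: [-0.6, 0.5, 0.2]
tcp_pos: [0.6933, 0.0463, 0.0695]
wrist_force: [-0.1, -0.6, 2.6]
tcp_pos: [0.6933, 0.0464, 0.0694]
wrist_force: [-4.2, -0.9, 12.1]
```

```bash
python3 -m handwheel '{"deltas": [[0.2,0,0,-0.18,0],[0.2,0,0,0,0]]}' 40|egrep 'tcp|wrist'; python3 -m handwheel '{"deltas": [[-0.6,0,0,0,0],[-0.6,0,0,0,0],[-0.6,0,0,0,0],[-0.6,0,0,0,0]]}' 40
```

```text
tcp_pos: [0.6937, 0.0463, 0.0749]
wrist_force: [-0.0, -0.4, 0.0]
clock: 6.95
tcp_pos: [0.6934, 0.0463, 0.0745]
orientation: [0.0, -0.414, 0.91, -0.0]
wrist_force: [0.9, 0.3, 3.9]
finger_gap: 0.0378
grip_force: 39.7
```

```bash
python3 -m handwheel '{"deltas": [[-0.6,0,0,-0.5,0],[-0.6,0,0,-1,0],[-0.6,0,0,-1,0],[-0.6,0,0,-0.9,0],[-0.6,0,0,0,0]]}' |egrep 'tcp|gap|grip'; python3 go.py .4488 .2795 .2 139.5
python3 - <<'E'
from h import *
c=cam('scene'); cv2.imwrite('pics/s2.png',cv2.resize(c['frame'][100:280,310:530,::-1],None,fx=3,fy=3,interpolation=2))
E
```

```text
tcp_pos: [0.6947, 0.0463, 0.2133]
finger_gap: 0.0378
grip_force: 40.3
t 7.58 tcp [0.6947 0.0463 0.2133] yaw 138.9 q6 -0.9 gap 0.0378 grip 40.3 F [ 1.   0.2 -0.8]
roll units -0.06 XYZ units [-0.44  8.46  0.33]
```

View pics/s2.png

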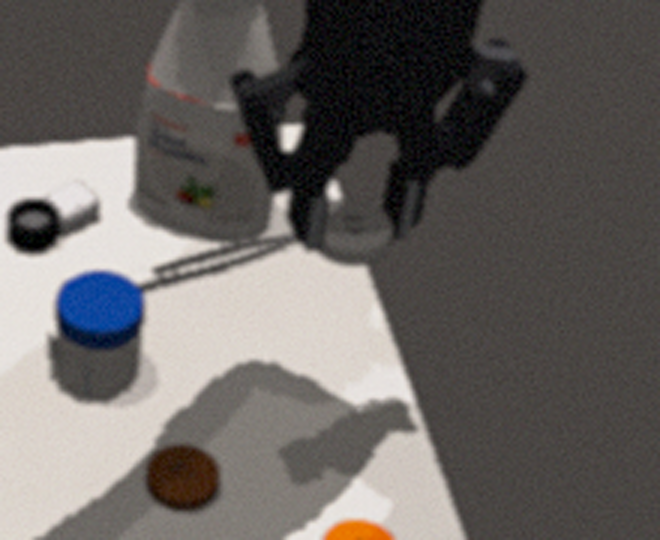

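Disc is held level. I'll carry it above its insert.

```bash
python3 -m handwheel '{"deltas": [[-0.6,-0.2,0.6,0,0],[-0.6,-0.2,0.9,0,0],[-0.6,0,0.95,0,0],[-0.6,0,0.95,0,0],[-0.6,0,0.95,0,0],[-0.6,0,0.95,0,0],[-0.6,0,0.95,0,0],[-0.6,0,0.95,0,0],[-0.6,0,0.8,0,0],[-0.6,0,0.4,0,0],[-0.6,0,0,0,0]]}' |egrep 'tcp|gap|grip'; python3 go.py .4488 .2795 .125 139.5
python3 - <<'E'
from h import *
c=cam('scene'); cv2.imwrite('pics/s3.png',cv2.resize(c['frame'][130:310,100:320,::-1],None,fx=3,fy=3,interpolation=2))
E
```

```text
tcp_pos: [0.4494, 0.2793, 0.2092]
finger_gap: 0.0376
grip_force: 40.4
t 9.0 tcp [0.4494 0.2793 0.2092] yaw 139.0 q6 -0.45 gap 0.0376 grip 40.4 F [ 0.2 -0.1 -1.2]
roll units -0.05 XYZ units [0.01 0.02 2.1 ]
```

```bash
python3 -m handwheel '{"deltas": [[-0.6,0,0.02,0.8,0],[-0.6,0,0,0.8,0],[-0.6,0,0,0.5,0],[-0.6,0,0,0.3,0],[-0.6,0,0,0.2,0],[-0.6,0,0,0,0],[-0.6,0,0,0,0]]}' |egrep 'tcp|gap|wrist'; python3 go.py .4488 .2795 .1045 139.5
python3 - <<'E'
from h import *
c=cam('scene'); cv2.imwrite('pics/s4.png',cv2.resize(c['frame'][130:310,100:320,::-1],None,fx=3,fy=3,interpolation=2))
E
```

```text
tcp_pos: [0.4504, 0.2798, 0.107]
wrist_force: [0.0, -0.3, 0.2]
finger_gap: 0.0379
t 9.93 tcp [0.4504 0.2798 0.107 ] yaw 138.9 q6 -0.45 gap 0.0379 grip 40.4 F [ 0.  -0.3  0.2]
roll units -0.06 XYZ units [0.03 0.02 0.06]
```

View pics/s4.png

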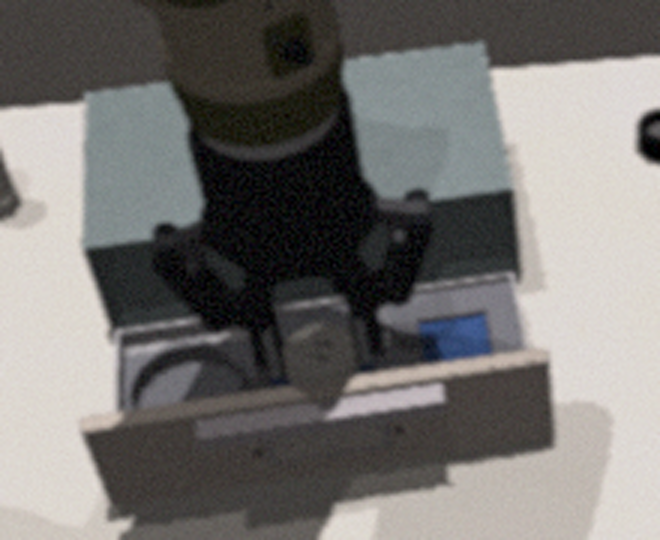

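The disc is over its recess at about (320,345) in the crop. Lower the last bit and release.

```bash
python3 -m handwheel '{"deltas": [[-0.6,0.03,0,0.05,0],[-0.6,0,0,0.02,0],[-0.6,0,0,0,0]]}' |egrep 'tcp|gap|wrist'; python3 -m handwheel '{"deltas": [[0.1,0,0,0,0],[0.1,0,0,0,0],[0.2,0,0,0,0],[0.2,0,0,-0.5,0],[0.2,0,0,-0.8,0],[0.2,0,0,-0.8,0],[0.2,0,0,-0.4,0],[0.2,0,0,0,0]]}'|egrep 'tcp|gap|wrist'; python3 go.py .5483 .032 .2 74
```

```text
tcp_pos: [0.4489, 0.2788, 0.1035]
wrist_force: [0.2, -0.3, -1.4]
finger_gap: 0.0373
tcp_pos: [0.4499, 0.2792, 0.2049]
wrist_force: [0.4, -0.5, -0.3]
finger_gap: 0.0512
t 11.35 tcp [0.4499 0.2792 0.2049] yaw 138.9 q6 -0.45 gap 0.0512 grip 0.0 F [ 0.4 -0.5 -0.3]
roll units 6.49 XYZ units [-4.07 -5.26  0.12]
```

```bash
python3 -m handwheel '{"deltas": [[0.2,0,0,0,1],[0.2,0,0,0,1],[0.2,0,0,0,1],[0.2,0,0,0,1],[0.2,0,0,0,1],[0.2,0,0,0,1],[0.2,0,0,0,0.5],[0.2,-0.7,-0.9,0,0],[0.2,-0.7,-0.9,0,0],[0.2,-0.7,-0.9,0,0],[0.2,-0.7,-0.9,0,0],[0.2,-0.7,-0.9,0,0],[0.2,-0.6,-0.8,0,0],[0.2,0,0,0,0],[0.2,0,0,0,0]]}' |egrep 'tcp|gap'; python3 go.py .5483 .032 .1 74;  python3 - <<'E'
from h import *
c=cam('top'); f=c['frame'][180:330,160:340,::-1]; cv2.imwrite('pics/t5.png',cv2.resize(f,None,fx=3,fy=3,interpolation=2))
E
```

```text
tcp_pos: [0.5472, 0.0298, 0.2024]
finger_gap: 0.051
t 13.22 tcp [0.5472 0.0298 0.2024] yaw 73.9 q6 0.19 gap 0.051 grip 0.0 F [-0.5  0.3 -0.5]
roll units -0.01 XYZ units [-0.01  0.06  2.56]
```

View pics/t5.png

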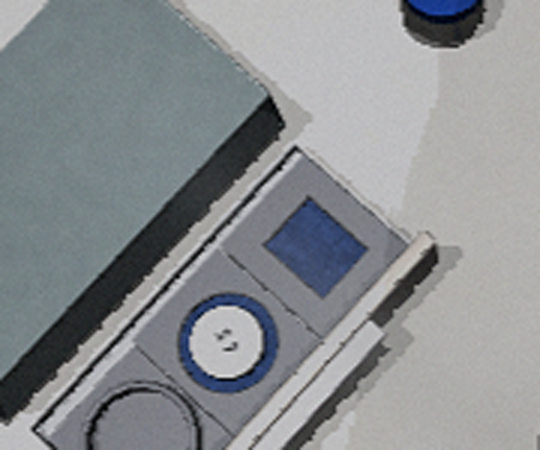

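The disc at (228,343) sits centred in its felt recess. Next, the block.

```bash
python3 -m handwheel '{"deltas": [[0.1,0,0.06,0.8,0],[0.1,0,0,0.8,0],[0.1,0,0,0.6,0],[0.1,0,0,0.4,0],[0.1,0,0,0.2,0],[0.1,0,0,0.2,0],[0.1,0,0,0,0],[0.1,0,0,0,0]]}' |egrep 'tcp|gap|wrist'; python3 go.py .5483 .032 .077 74
```

```text
tcp_pos: [0.549, 0.0319, 0.0841]
wrist_force: [-0.5, 1.0, 1.8]
finger_gap: 0.0472
t 14.28 tcp [0.549  0.0319 0.0841] yaw 73.9 q6 0.19 gap 0.0472 grip 0.0 F [-0.5  1.   1.8]
roll units -0.01 XYZ units [ 0.02 -0.    0.18]
```

```bash
python3 -m handwheel '{"deltas": [[0.1,0,0,0.1,0],[0.1,0,0,0.07,0],[0.1,0,0,0,0],[-0.9,0,0,0,0],[-0.9,0,0,0,0],[-0.9,0,0,0,0],[-0.9,0,0,0,0],[-0.9,0,0,0,0],[-0.9,0,0,0,0]]}' 40|egrep 'tcp|gap|wrist|grip'; python3 -m handwheel '{"deltas": [[-0.9,0,0,-0.4,0],[-0.9,0,0,-0.8,0],[-0.9,0,0,-0.9,0],[-0.9,0,0,-0.9,0],[-0.9,0,0,0,0]]}'|egrep 'tcp|gap|wrist|grip';python3 go.py .5025 .2333 .2 139.5;  python3 - <<'E'
from h import *
c=cam('scene'); f=c['frame'][170:350,280:500,::-1]; cv2.imwrite('pics/s6.png',cv2.resize(f,None,fx=3,fy=3,interpolation=2))
E
```

```text
tcp_pos: [0.5488, 0.0319, 0.0769]
wrist_force: [0.1, -0.3, 1.8]
finger_gap: 0.0212
grip_force: 40.3
tcp_pos: [0.5504, 0.0319, 0.2007]
wrist_force: [0.4, -0.1, -0.6]
finger_gap: 0.0207
grip_force: 40.0
t 16.02 tcp [0.5504 0.0319 0.2007] yaw 73.9 q6 0.19 gap 0.0207 grip 40.0 F [ 0.4 -0.1 -0.6]
roll units -6.56 XYZ units [-3.05  4.18  0.02]
```

View pics/s6.png

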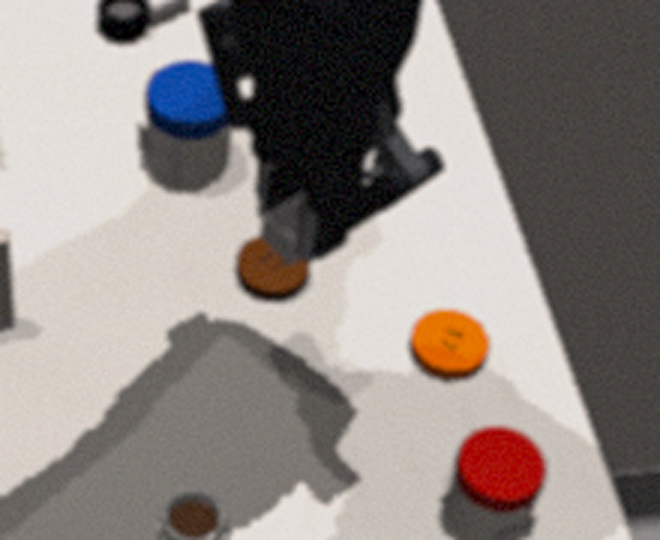

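The block is held, at (288,225) in the crop. Carry it over and rotate.

```bash
python3 -m handwheel '{"deltas": [[-0.9,0,0,0,-1],[-0.9,0,0,0,-1],[-0.9,0,0,0,-1],[-0.9,0,0,0,-1],[-0.9,0,0,0,-1],[-0.9,0,0,0,-1],[-0.9,0,0,0,-0.6],[-0.9,-0.6,0.8,0,0],[-0.9,-0.6,0.8,0,0],[-0.9,-0.6,0.8,0,0],[-0.9,-0.6,0.8,0,0],[-0.9,-0.4,0.6,0,0],[-0.9,-0.25,0.38,0,0],[-0.9,0,0,0,0],[-0.9,0,0,0,0]]}' |egrep 'tcp|gap'; python3 go.py .5025 .2333 .110 139.5
```

```text
tcp_pos: [0.4993, 0.2322, 0.1964]
finger_gap: 0.0209
t 17.95 tcp [0.4993 0.2322 0.1964] yaw 139.9 q6 -0.58 gap 0.0209 grip 40.0 F [ 0.8 -0.8 -0.6]
roll units 0.04 XYZ units [-0.07 -0.04  2.16]
```

```bash
python3 -m handwheel '{"deltas": [[-0.9,-0.07,-0.04,0.7,0],[-0.9,0,0,0.7,0],[-0.9,0,0,0.4,0],[-0.9,0,0,0.2,0],[-0.9,0,0,0.1,0],[-0.9,0,0,0,0],[-0.9,0,0,0,0]]}' |egrep 'tcp|wrist'; python3 go.py .5025 .2333 .1065 139.5;  python3 - <<'E'
from h import *
c=cam('scene'); f=c['frame'][170:310,160:320,::-1]; cv2.imwrite('pics/s7.png',cv2.resize(f,None,fx=3,fy=3,interpolation=2))
E
```

```text
tcp_pos: [0.5027, 0.2343, 0.1135]
wrist_force: [0.2, -0.6, -0.8]
t 18.82 tcp [0.5027 0.2343 0.1135] yaw 139.9 q6 -0.58 gap 0.0211 grip 40.0 F [ 0.2 -0.6 -0.8]
roll units 0.04 XYZ units [ 0.02 -0.01  0.17]
```

View pics/s7.png

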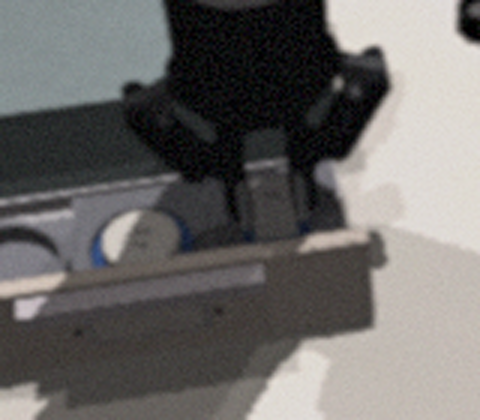

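The block, at (272,205), is over its recess. Lower and release.

```bash
python3 -m handwheel '{"deltas": [[-0.9,0.02,0,0.1,0],[-0.9,0,0,0.06,0],[-0.9,0,0,0.02,0],[-0.9,0,0,0,0]]}' |egrep 'tcp|wrist'; python3 -m handwheel '{"deltas": [[-0.2,0,0,0,0],[-0.2,0,0,0,0],[-0.2,0,0,0,0],[-0.2,0,0,-0.4,0],[-0.2,0,0,-0.8,0],[0.2,0,0,-0.8,0],[0.2,0,0,-0.4,0],[0.2,0,0,0,0]]}'|egrep 'tcp|gap|wrist'; python3 go.py .553 -.0855 .2 90
```

```text
tcp_pos: [0.5017, 0.2336, 0.1059]
wrist_force: [-1.3, 0.0, 4.1]
tcp_pos: [0.5025, 0.2337, 0.2031]
wrist_force: [-0.3, -0.3, -0.1]
finger_gap: 0.0514
t 20.38 tcp [0.5025 0.2337 0.2031] yaw 139.9 q6 -0.58 gap 0.0514 grip 0.0 F [-0.3 -0.3 -0.1]
roll units 4.99 XYZ units [-1.26 -7.98  0.08]
```

```bash
python3 go.py .553 -.0855 .2 139.5
python3 - <<'E'
from h import *
c=cam('top'); g=cv2.cvtColor(c['frame'],cv2.COLOR_RGB2GRAY); P=cloud(c)
cv2.imwrite('pics/t8.png',cv2.resize(c['frame'][230:380,150:330,::-1],None,fx=3,fy=3,interpolation=2))
z=P[...,2]; v,u=np.mgrid[:480,:640]
w=(np.hypot(P[...,0]-.396,P[...,1]-.3255)<.045)
m=w&(z>.0295)&(z<.038); p=P[m][:,:2]
A=np.c_[2*p,np.ones(len(p))]; s=np.linalg.lstsq(A,(p**2).sum(1),rcond=None)[0]
r=np.hypot(*(p-s[:2]).T); k=(r>.024)&(r<.036); p=p[k]; s2=np.linalg.lstsq(np.c_[2*p,np.ones(len(p))],(p**2).sum(1),rcond=None)[0]
print(len(r),k.sum(),s[:2],s2[:2],np.sqrt(s2[2]+s2[:2]@s2[:2]), np.median(z[m]))
E
```

```text
t 20.38 tcp [0.5025 0.2337 0.2031] yaw 139.9 q6 -0.58 gap 0.0514 grip 0.0 F [-0.3 -0.3 -0.1]
roll units 0.04 XYZ units [ 5.25 -6.14  0.08]
0 0 [0. 0.] [0. 0.] 0.0 nan
  return _methods._mean(a, axis=axis, dtype=dtype,
  ret = ret.dtype.type(ret / rcount)
```

View pics/t8.png

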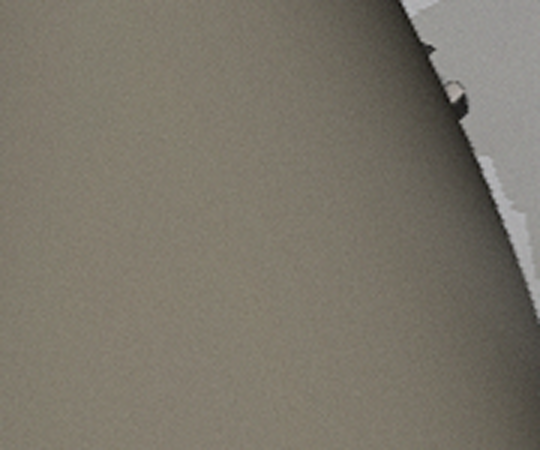

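The arm blocks the top view, so I'll move over to the jar and look again from there.

```bash
python3 -m handwheel '{"deltas": [[0.45,0.6,-0.6,0,0],[0.45,0.8,-0.9,0,0],[0.45,0.8,-0.9,0,0],[0.45,0.8,-0.9,0,0],[0.45,0.8,-0.9,0,0],[0.45,0.7,-0.9,0,0],[0.45,0.5,-0.6,0,0],[0.45,0.25,-0.44,0,0],[0.45,0,0,0,0],[0.45,0,0,0,0]]}' |egrep 'tcp|gap'; python3 go.py .553 -.0855 .092 139.5
python3 - <<'E'
from h import *
c=cam('top'); P=cloud(c)
cv2.imwrite('pics/t9.png',cv2.resize(c['frame'][230:380,150:330,::-1],None,fx=3,fy=3,interpolation=2))
z=P[...,2]
w=(np.hypot(P[...,0]-.396,P[...,1]-.3255)<.042)
m=w&(z>.030)&(z<.038); p=P[m][:,:2]
for _ in range(3):
    s=np.linalg.lstsq(np.c_[2*p,np.ones(len(p))],(p**2).sum(1),rcond=None)[0]; q=P[m][:,:2]; r=np.hypot(*(q-s[:2]).T); p=q[(r>.026)&(r<.034)]
print(len(p),s[:2],np.sqrt(s[2]+s[:2]@s[:2]),np.median(z[m]))
E
```

```text
tcp_pos: [0.554, -0.0844, 0.2009]
finger_gap: 0.062
t 21.68 tcp [ 0.554  -0.0844  0.2009] yaw 140.0 q6 -1.17 gap 0.062 grip 0.0 F [0.6 0.2 0. ]
roll units 0.05 XYZ units [0.04 0.   2.72]
307 [0.39600434 0.32563872] 0.02976617879156454 0.03352960003482164
```

View pics/t9.png

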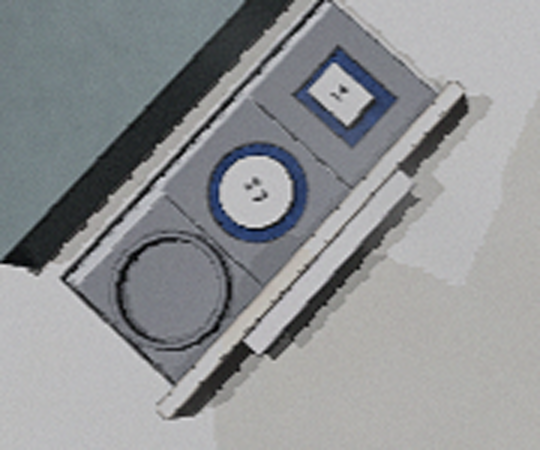

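Disc (257,192) and block (341,92) both sit well in their recesses. The collar centre measures (0.396, 0.3256). Now pick up the red jar.

```bash
python3 -m handwheel '{"deltas": [[0.45,0.04,0,0.8,0],[0.45,0,0,0.8,0],[0.45,0,0,0.6,0],[0.45,0,0,0.4,0],[0.45,0,0,0.15,0],[0.45,0,0,0,0]]}' |egrep 'tcp|gap|wrist'; python3 -m handwheel '{"deltas": [[-0.4,0,0,0,0],[-0.4,0,0,0,0],[-0.4,0,0,0,0],[-0.4,0,0,0,0],[-0.4,0,0,0,0],[-0.4,0,0,0,0]]}' 30|egrep 'tcp|gap|wrist|grip'
```

```text
tcp_pos: [0.5536, -0.0863, 0.0917]
wrist_force: [0.9, -0.1, 0.0]
finger_gap: 0.0622
tcp_pos: [0.5541, -0.0867, 0.0926]
wrist_force: [-0.2, 0.3, 6.3]
finger_gap: 0.0406
grip_force: 30.3
```

```bash
python3 -m handwheel '{"deltas": [[-0.4,0,0,-0.4,0],[-0.4,0,0,-0.8,0],[-0.4,0,0,-0.8,0],[-0.4,0,0,-0.7,0],[-0.4,0,0,0,0]]}'|egrep 'tcp|gap|grip'; python3 go.py .396 .3256 .2 139.5
python3 - <<'E'
from h import *
c=cam('scene'); cv2.imwrite('pics/s10.png',cv2.resize(c['frame'][170:350,320:540,::-1],None,fx=3,fy=3,interpolation=2))
E
```

```text
tcp_pos: [0.5548, -0.0871, 0.2026]
finger_gap: 0.0403
grip_force: 30.5
t 23.85 tcp [ 0.5548 -0.0871  0.2026] yaw 139.9 q6 -1.17 gap 0.0403 grip 30.5 F [ 0.6  0.4 -1.7]
roll units 0.04 XYZ units [-5.27  9.72  0.06]
```

View pics/s10.png

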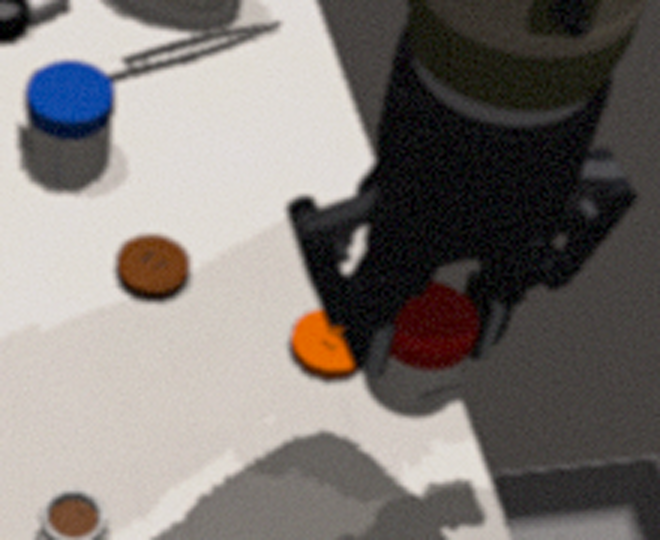

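The jar is held upright at about (425,340).

```bash
python3 -m handwheel '{"deltas": [[-0.4,-0.4,0.6,0,0],[-0.4,-0.5,0.9,0,0],[-0.4,-0.5,0.9,0,0],[-0.4,-0.5,0.9,0,0],[-0.4,-0.5,0.9,0,0],[-0.4,-0.5,0.9,0,0],[-0.4,-0.5,0.9,0,0],[-0.4,-0.5,0.9,0,0],[-0.4,-0.5,0.9,0,0],[-0.4,-0.4,0.9,0,0],[-0.4,-0.3,0.6,0,0],[-0.4,-0.15,0.4,0,0],[-0.4,0,0,0,0],[-0.4,0,0,0,0]]}'|egrep 'tcp|gap|grip'; python3 go.py .396 .3256 .12 139.5
python3 - <<'E'
from h import *
c=cam('scene'); cv2.imwrite('pics/s11.png',cv2.resize(c['frame'][130:310,80:300,::-1],None,fx=3,fy=3,interpolation=2))
E
```

```text
tcp_pos: [0.3918, 0.3232, 0.1992]
finger_gap: 0.0405
grip_force: 30.6
t 25.65 tcp [0.3918 0.3232 0.1992] yaw 139.9 q6 -0.34 gap 0.0405 grip 30.6 F [-0.5 -0.4 -1.3]
roll units 0.04 XYZ units [-0.11 -0.04  1.98]
```

View pics/s11.png

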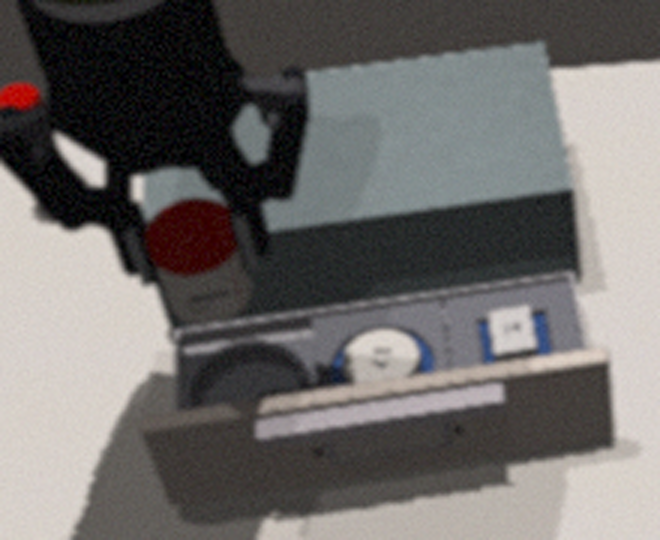

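Jar is above the collar, which sits at (250,375). I'll lower it to just above the rim and check its centring by ray.

```bash
python3 -m handwheel '{"deltas": [[-0.4,-0.11,-0.04,0.6,0],[-0.4,0,0,0.5,0],[-0.4,0,0,0.3,0],[-0.4,0,0,0.1,0],[-0.4,0,0,0,0],[-0.4,0,0,0,0]]}'|egrep 'tcp|gap|wrist'; python3 go.py .396 .3256 .112 139.5
python3 - <<'E'
from h import *
c=cam('scene'); f=c['frame'].astype(int); m=((f[...,0]-f[...,1]>40)&(f[...,0]-f[...,2]>40)).astype(np.uint8); m[:170]=0; m[:,:110]=0; m[:,240:]=0; m[300:]=0
z=status.get_state()['tcp_pos'][2]-.0926+.048
q=max(cv2.findContours(m,0,2)[0],key=cv2.contourArea).reshape(-1,2); W=np.array([ray(c,a,b,z)[:2] for a,b in q])*1000
print(cv2.contourArea(q),cv2.minEnclosingCircle(W.astype(np.float32)),cv2.minAreaRect(W.astype(np.float32)),z)
E
```

```text
tcp_pos: [0.3962, 0.3264, 0.1402]
wrist_force: [-0.9, 0.3, -1.4]
finger_gap: 0.0407
t 26.45 tcp [0.3962 0.3264 0.1402] yaw 139.9 q6 -0.34 gap 0.0407 grip 30.6 F [-0.9  0.3 -1.4]
roll units 0.04 XYZ units [ 0.02 -0.01  0.71]
427.5 ((392.6925048828125, 322.9337463378906), 23.74051284790039) ((392.5318298339844, 323.1851806640625), (46.538291931152344, 36.277061462402344), 55.91722869873047) 0.09561935213996772
```

```bash
python3 -m handwheel '{"deltas": [[-0.4,0.02,0,0.3,0],[-0.4,0,0,0.2,0],[-0.4,0,0,0.1,0],[-0.4,0,0,0.07,0],[-0.4,0,0,0.02,0],[-0.4,0,0,0,0],[-0.4,0,0,0,0]]}'|egrep 'tcp|gap|wrist'; python3 go.py .396 .3256 .1115 139.5
```

```text
tcp_pos: [0.3954, 0.3257, 0.1122]
wrist_force: [-0.6, 0.1, -1.6]
finger_gap: 0.0406
t 27.38 tcp [0.3954 0.3257 0.1122] yaw 139.9 q6 -0.34 gap 0.0406 grip 30.6 F [-0.6  0.1 -1.6]
roll units 0.04 XYZ units [-0.01 -0.01  0.02]
```

```bash
python3 -m handwheel '{"deltas": [[0.3,0,0,0.02,0],[0.3,0,0,0,0],[0.3,0,0,0,0],[0.3,0,0,0,0],[0.3,0,0,-0.4,0],[0.3,0,0,-0.8,0],[0.3,0,0,-0.8,0],[0.3,0,0,-0.4,0],[0.3,0,0,0,0]]}'|egrep 'tcp|gap|wrist'; python3 go.py .371 .189 .2 139.5
```

```text
tcp_pos: [0.396, 0.3261, 0.2084]
wrist_force: [-0.7, 0.3, -0.4]
finger_gap: 0.0554
t 28.5 tcp [0.396  0.3261 0.2084] yaw 139.9 q6 -0.34 gap 0.0554 grip 0.0 F [-0.7  0.3 -0.4]
roll units 0.04 XYZ units [ 3.01 -1.75  0.21]
```

```bash
python3 -m handwheel '{"deltas": [[-1,0.6,-0.35,0,0],[-1,0.8,-0.4,0,0],[-1,0.8,-0.5,0,0],[-1,0.5,-0.3,0,0],[-1,0.31,-0.2,0,0],[-1,0,0,0,0],[-1,0,0,0,0]]}'|egrep 'tcp|gap'; python3 go.py .371 .189 .1176 139.5
python3 - <<'E'
from h import *
c=cam('top'); P=cloud(c); s=P@np.array([.649,.760,0]); n=P@np.array([-.760,.649,0]); z=P[...,2]
for lab,m in (('pull+panel',(z>.055)&(z<.080)&(s<.475)&(s>.40)&(np.abs(n+.16)<.05)),):
    print(lab,m.sum(),np.percentile(s[m],[1,5,50,95]) if m.any() else '')
c=cam('scene'); cv2.imwrite('pics/s12.png',cv2.resize(c['frame'][120:320,100:340,::-1],None,fx=3,fy=3,interpolation=2))
E
```

```text
tcp_pos: [0.3716, 0.1889, 0.207]
finger_gap: -0.0003
t 29.38 tcp [0.3716 0.1889 0.207 ] yaw 139.9 q6 -0.59 gap -0.0003 grip 0.0 F [0.  0.1 0.4]
roll units 0.04 XYZ units [0.01 0.01 2.23]
pull+panel 0
```

View pics/s12.png

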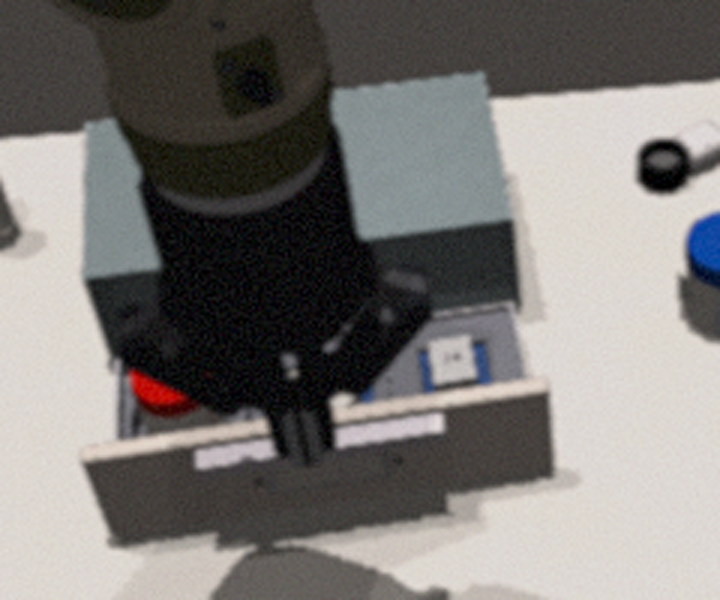

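The red jar (165,390) stands in its collar, and the closed gripper is in front of the pull. Go down and push.

```bash
python3 -m handwheel '{"deltas": [[-1,0,0,0.7,0],[-1,0,0,0.7,0],[-1,0,0,0.5,0],[-1,0,0,0.3,0],[-1,0,0,0,0],[-1,-0.4,0,0,0],[-1,-0.3,0,0,0],[-1,-0.2,0,0,0],[-1,-0.2,0,0,0],[-1,-0.2,0,0,0],[-1,-0.2,0,0,0],[-1,-0.2,0,0,0],[-1,-0.2,0,0,0],[-1,-0.2,0,0,0],[-1,-0.2,0,0,0],[-1,-0.2,0,0,0],[-1,-0.2,0,0,0],[-1,-0.2,0,0,0]]}'|egrep 'tcp|wrist'; python3 go.py .371 .189 .1176 139.5
```

```text
tcp_pos: [0.4463, 0.2776, 0.1191]
wrist_force: [-0.2, -1.8, -0.1]
t 31.73 tcp [0.4463 0.2776 0.1191] yaw 139.9 q6 -0.47 gap -0.0 grip 0.6 F [-0.2 -1.8 -0.1]
roll units 0.04 XYZ units [ 2.91 -0.01  0.04]
```

```bash
python3 -m handwheel '{"deltas": [[-1,-0.15,0,0,0],[-1,-0.15,0,0,0],[-1,-0.15,0,0,0],[-1,-0.15,0,0,0],[-1,-0.1,0,0,0],[-1,-0.1,0,0,0]]}'|egrep 'tcp|wrist'; for i in 1 2 3 ; do python3 -m handwheel '{"deltas": [[-1,-0.08,0,0,0],[-1,0,0,0,0]]}'|egrep 'tcp|wrist'; done
```

```text
tcp_pos: [0.4666, 0.3019, 0.1191]
wrist_force: [0.1, -2.0, 0.4]
tcp_pos: [0.4689, 0.3045, 0.1192]
wrist_force: [-0.4, -0.5, -0.8]
tcp_pos: [0.4698, 0.3059, 0.1189]
wrist_force: [-3.1, -5.1, 2.1]
tcp_pos: [0.47, 0.3063, 0.1187]
wrist_force: [-7.6, -11.4, 9.7]
```

Shut against the stop. Back off and check.

```bash
python3 -m handwheel '{"deltas": [[-1,0.2,0,0,0],[-1,0.5,0,0,0],[-1,0.5,0,0,0],[-1,0,0,-0.8,0],[-1,0,0,-1,0],[-1,0,-0.9,-0.5,0],[-1,0,-0.9,0,0],[-1,0,-0.9,0,0],[-1,0,-0.9,0,0],[-1,0,-0.9,0,0],[-1,0,-0.9,0,0],[-1,0,0,0,0],[-1,0,0,0,0]]}'|egrep 'tcp|wrist|clock'
python3 - <<'E'
from h import *
a=cam('top');c=cam('scene')
P=cloud(a)
for k,(u,v) in dict(blue=(307,172),cup=(392,292)).items():
    q=(P[...,2]>.012)&(P[...,2]<.065); q[:v-28]=0;q[v+28:]=0;q[:,:u-28]=0;q[:,u+28:]=0; print(k,np.median(P[q],0).round(4))
s=P@np.array([.649,.760,0]); n=P@np.array([-.760,.649,0]); z=P[...,2]
for lo in (-.22,-.10):
  m=(z>.055)&(z<.082)&(s>.5)&(s<.75)&(n>lo)&(n<lo+.03); print(m.sum(),np.percentile(s[m],[1,5,95]))
cv2.imwrite('pics/f.png',np.hstack([cv2.resize(a['frame'][140:340,80:420,::-1],(400,240)),cv2.resize(c['frame'][130:330,80:420,::-1],(400,240))]))
E
```

```text
clock: 34.85
tcp_pos: [0.607, 0.1334, 0.2109]
wrist_force: [-0.4, 0.7, 1.4]
blue [nan nan nan]
cup [nan nan nan]
1705 [0.54920514 0.55448961 0.68813315]
1681 [0.56123833 0.56399435 0.68933013]
  return _methods._mean(a, axis=axis, dtype=dtype,
  ret = um.true_divide(
```

View pics/f.png

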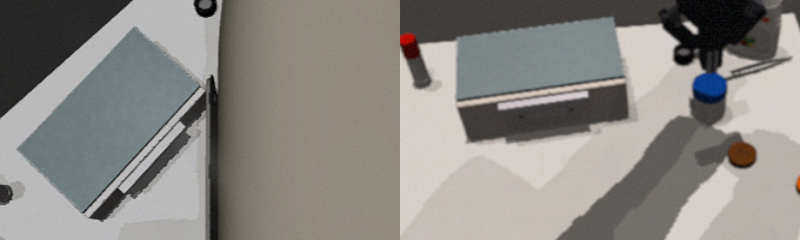

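The drawer front sits flush against the housing, having travelled about 110 mm, and the blue jar is untouched. Nothing touches the robot.

```bash
python3 -c "
from h import *
print(hand_in())"
```

```text
the job is handed in; nothing more can be done
None
```

I put the disc, block and small (red-lid) jar into their inserts, pushed the drawer shut against its stop (about 110 mm of travel) and handed the job in at about 35 s. The hand-in gave no verdict, I could not see the contents once the drawer was shut, and although the big jar and cup were never touched, my final check of their positions failed because the arm blocked the camera.

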